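# Lift a lacquered plaque off its painter's cones on a spatula and hold it level

### The job

Take the wide spatula by its handle, slide its blade in between the four painter's cones until it is under the middle of the lacquered plaque, and lift the plaque up on the blade alone. Finish while holding it there for inspection, level and still, about ten centimetres above the cones: do not put it down or let go of the spatula. Never touch the plaque with the gripper or the arm (finger marks) and never tip it; leave the cones standing where they are and the other things on the bench alone.

Things in the scene. Friction and masses are not known exactly. Their poses are not given: they have to be found in the camera images.
- plaque: Flat plywood plaque, 105 mm (x) by 150 mm (y) by 9 mm thick, 0.1 kg, dark inlaid cog on its face, a screw hole near each short end. Origin: centre of its underside; z up. It starts level on the four cones, underside 45 mm above the mat. Its x axis points away from the spatula's side (world -y, up to 0.3 rad off): the blade goes in along +x under a long edge. Half a turn looks the same.
- spatula: Cranked spatula, 0.18 kg. Steel blade 126 (x) by 66 (y) by 2 mm, lying flat on the mat at the start. Origin: centre of the blade's underside; x to its front edge (at the start world -y, up to 0.45 rad off), z up. A neck rises behind x = -58 mm to a wooden handle parallel to the blade, in the air: 26 mm wide (y), 24 mm high, x = -90 to -190 mm, centre line 40 mm above the origin.
- spatula_grip (a point): Where to grip the handle: on its centre line, 120 mm behind the middle of the blade and 40 mm above the blade's underside; axes as the spatula's. The fingers close along y on the handle's flat 26 mm sides.
- cone0: Painter's cone, grey plastic, 45 mm high: round foot of 40 mm diameter and 3 mm height, above it a cone of 30 mm diameter narrowing to a blunt 5.6 mm tip. Loose, 20 g. Origin: centre of its foot. Stands under the plaque at plaque x = -36 mm, y = +60 mm (near a corner).
- cone1: Painter's cone like cone0, under the plaque at plaque x = -36 mm, y = -60 mm.
- cone2: Painter's cone like cone0, under the plaque at plaque x = +36 mm, y = +60 mm.
- cone3: Painter's cone like cone0, under the plaque at plaque x = +36 mm, y = -60 mm. The passage along the plaque's x axis between the two pairs of cones is 80 mm wide at the feet and about 100 mm wide 20 mm above the mat.
- cutting_mat: Teal cutting mat, 600 mm (x) by 900 mm (y), 3 mm thick, fixed on the bench; origin at the centre of its underside at bench height. Everything stands on it.
- lacquer_tin: Bystander: round metal lacquer tin, 72 mm diameter, 78 mm high, loose; origin at the centre of its foot.
- bead_jar: Bystander: clear jar of beads with a white lid, 80 mm diameter, 109 mm high, loose; origin at the centre of its foot.
- tape_roll: Bystander: roll of masking tape lying flat, 90 mm diameter, 25 mm high, loose; origin at the centre of its underside.
- screwdriver: Bystander: screwdriver lying on the mat, black handle, loose.

How it is judged:
On the way, in this order (a step that is already met when the one before it is completed fails the run):
1. the spatula is taken by its handle and lifted off the mat (contact force between the fingers and spatula above 2 N and height (world z) of spatula above 0.01 m and contact force between spatula and cutting_mat below 0.05 N), for 0.2 s.
2. the blade is under the middle of the plaque (centres within 30 mm) while the plaque still lies undisturbed on the cones (horizontal distance between spatula and plaque below 0.03 m and z of spatula in the frame of plaque below 0 m and distance of plaque from where it was at the start of the episode below 0.01 m and contact force between the fingers and spatula above 2 N), for 0.1 s.
3. the plaque is lifted clear of the cones on the blade alone (height (world z) of plaque above 0.078 m and contact force between plaque and spatula above 0.3 N), for 0.2 s.
At the end, for the whole second after the job is handed in: Gripper holds the spatula; plaque on the blade alone, middles within 35 mm, 70 to 160 mm above the cone tips (underside z 118 to 208 mm), level within 0.09 rad, still (20 mm/s, 0.1 rad/s), untouched by gripper and arm; cones upright within 20 mm of their start (height (world z) of plaque between 0.118 and 0.208 m and angle between plaque's own z axis and vertical below 0.09 rad and linear speed of plaque below 0.02 m/s and angular speed of plaque below 0.1 rad/s and contact force between plaque and spatula above 0.3 N and horizontal distance between spatula and plaque below 0.035 m and contact force between the fingers and spatula above 2 N and contact force between each of the arm, the fingers and plaque below 0.1 N and distance of each of cone0, cone1, cone2, cone3 from where it was at the start of the episode below 0.02 m and angle between each of cone0, cone1, cone2, cone3's own z axis and vertical below 0.2 rad); the arm keeps its last pose, push and grip.
It fails at once if the gripper or the arm touches the plaque (contact force between any of the fingers, the arm and plaque above 0.3 N).
It fails at once if the plaque is tipped by more than 20 degrees (angle between plaque's own z axis and vertical above 0.35 rad).
It fails at once if a cone is knocked over (angle between any of cone0, cone1, cone2, cone3's own z axis and vertical above 0.6 rad).
It fails at once if a bystander is moved by more than 30 mm (distance of any of lacquer_tin, bead_jar, tape_roll, screwdriver from where it was at the start of the episode above 0.03 m).
It also fails if it takes over 51 s, if anything falls off the work surface, if the arm or the gripper's body presses on something with over 40 N, if the wrist force passes 120 N, or if a joint passes its speed limit or range.

### The arm

A 7-joint arm with a two-finger parallel gripper is mounted at the origin on the work surface. World frame = base frame: x ahead of the robot, y to its left, z up, the work surface at z = 0. Lengths are in m, angles in rad, forces in N, time in s.
With the tool pointing down it reaches from about 0.4 to 0.875 m from the base axis. Payload 4.4 kg.
Tool frame: the origin (TCP) lies at the centre of the arm's flange, where the gripper is bolted on; the fingertips stand 173 mm ahead of it and the grasp point (between the pads) lies 155 mm ahead of it (ctrl.tip_extent is the distance from the TCP to the fingertips, in m); z points along the fingers, y is the line along which they close (so a half turn about z gives the same grasp; the last joint's range is limited). The gripper opens to 85 mm and grips with 20 to 120 N. Pads are 22 mm wide; open, the fingers measure 114 mm over their backs; the gripper's body (76 mm by 85 mm) begins 54 mm behind the grasp point. The pads swing forward as they close: fully open they stand 13 mm farther back than shut.
Start: joints at [1.117, 0.628, 0.038, 1.517, -0.027, 0.996, -0.02], TCP at [0.246, -0.602, 0.405] pointing down, gripper open.
Joint ranges: [-3.06, 3.06], [-0.37, 2.12], [-1.25, 1.32], [0.18, 2.47], [-1.1, 4.24], [0.23, 1.98], [-2.94, 2.94]. Speed limits (rad/s): [2.57, 2.57, 3.14, 3.14, 3.14, 3.14, 3.14].

### API

Orientations are given as a 3x3 rotation matrix whose columns are the frame's x, y, z axes.
In Python, from workcell import ctrl gives the robot as it stands.
- The arm moves only by the tool advance, called after "Emit:" in YAML: its name, and indented under it one key for each argument. Schema: {"type":"object","properties":{"plan":{"type":"array","items":{"type":"object","properties":{"sx":{"type":"number"},"sy":{"type":"number"},"sz":{"type":"number"},"wx":{"type":"number"},"wy":{"type":"number"},"wz":{"type":"number"}},"additionalProperties":false},"minItems":1,"maxItems":8},"aperture":{"type":"number"},"only":{"type":"string"},"quiet":{"type":"boolean"},"lines":{"type":"string"}},"required":["plan"],"additionalProperties":false}. plan is a list of rows, 1 to 8 of them, each an object with the fields sx, sy, sz (the shift in shares of the most that a row can go, 1 being 62.5 mm), wx, wy, wz (a rotation vector in rad); a field left out counts as zero; each row shifts and turns the commanded pose from where the row before left it, along the tool's axes as they then stand; what a row does not reach is not made up. A row lasts 1/8 s, in which the tool goes at most 0.0625 m and 0.188 rad, less where a joint would pass 70% of its speed; a pose out of reach is approached as far as the arm can. aperture is the finger opening in m, set as the call begins (left out keeps the last). The fingers move at their own pace and stop on an object; the grip force is fixed at half the most. Time passes only in rows, so rows that do not move let the fingers close. The tool returns the time, the measured TCP pose, the force, the opening and the grip force at its end. only (a regular expression) keeps the lines of the reply that match it, lines (a string "A,B") keeps lines A to B, and quiet returns only ok. Input that does not fit is refused with a message, and nothing moves.
- ctrl.observe(): the state, without advancing time (a new reading comes with each control period).
- ctrl.snapshot(name): name is "scene" or "top" or "wrist"; returns the picture (400x640x3 uint8, blue, green, red); there is no depth.
- ctrl.calibration(name): a dict with "intrinsics" (3x3 intrinsics, pixels), "dist" ([k1, k2, p1, p2, k3] as OpenCV has them; the pictures are not rectified), "R" (3x3) and "t" (3): a world point X has camera coordinates R X + t. Camera axes: x right, y down, z forward; pixel columns grow to the right and rows downward; lengths in m; the calibration is good to about 2 mm. A picture is of the moment at which its call begins: read the wrist's pose just before it. calibration takes no time and is no camera call; for the wrist camera it gives the pose at the moment of the call.
- ctrl.job_done(): hands the job in; it is judged then, once.
The state is a dict: "clock": time; "joint_pos": joint angles; "joint_velocities": joint speeds; "joint_efforts": joint torques, N m; "position": TCP position; "ee_rot": TCP orientation; "wrist_force": force on the tool from outside, world axes, zero at the start; "torque": the same for the moment, N m; "grip_width": finger opening in m; "grip_force": force on a finger pad.
Only numpy, scipy, OpenCV 4.12 (cv2) and the standard library are available. Lean on these libraries where they do the work, as an engineer would, in place of code of your own. Each camera call takes 0.05 s, during which the arm holds its last target. There are 200 camera calls.

## Working session

There is one attempt and no reset: what is moved stays moved. The work goes in short steps, Python scripts to look and compute and a tool call to move; the robot and the scene stay as the last step left them, time stands still between calls to the robot, and variables do not carry over. Pictures are saved under pics/ and viewed, at most 10 in all, crops included, and the job is handed in when it is done.

```bash
ls; mkdir -p pics; python3 - <<'E'
from workcell import ctrl
import cv2,numpy as np
for n in("top","scene"):
    cv2.imwrite(f"pics/{n}0.png",ctrl.snapshot(n)); c=ctrl.calibration(n); print(n,np.round(c["intrinsics"],1).tolist(),c["dist"],(-np.array(c["R"]).T@c["t"]).round(3))
s=ctrl.observe();print(s["clock"],s["position"],np.round(s["ee_rot"],3).tolist(),s["grip_width"])
E
```

```text
pics
workcell.py
top [[419.6, 0.0, 324.2], [0.0, 419.6, 206.1], [0.0, 0.0, 1.0]] [-0.033916  0.        0.        0.        0.      ] [ 0.435 -0.07   1.128]
scene [[439.5, 0.0, 315.7], [0.0, 439.5, 191.1], [0.0, 0.0, 1.0]] [0.01514311 0.         0.         0.         0.        ] [0.964 0.508 0.765]
0.1 [ 0.2457403  -0.6014789   0.40387571] [[0.926, 0.378, -0.001], [0.378, -0.926, 0.002], [-0.0, -0.002, -1.0]] 0.08550499401581915
```

View pics/top0.png

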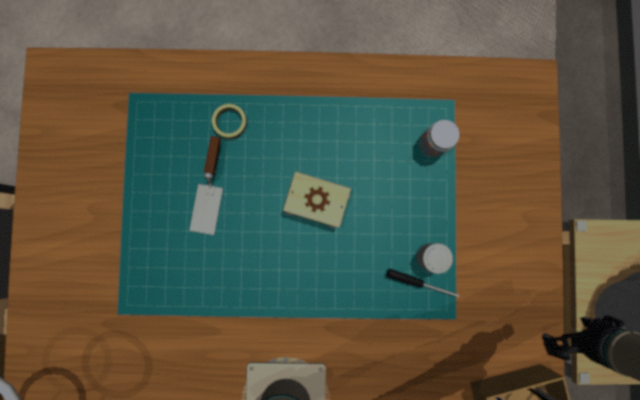

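View pics/scene0.png

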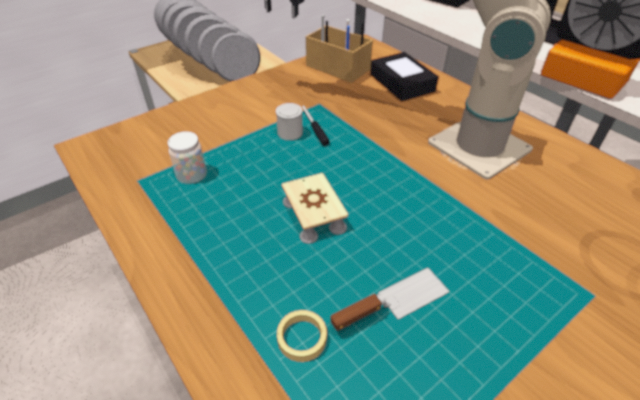

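```bash
cat > h.py <<'E'
from workcell import ctrl
import cv2,numpy as np
def cast(c,px,z):
    p=cv2.undistortPoints(np.array(px,float).reshape(-1,1,2),np.array(c["intrinsics"]),np.array(c["dist"])).reshape(-1,2)
    R=np.array(c["R"]);o=-R.T@np.array(c["t"]).ravel()
    d=np.c_[p,np.ones(len(p))]@R
    return (o+d*((z-o[2])/d[:,2])[:,None])[:,:2]
def big(m,k=3):
    m=cv2.morphologyEx(m.astype(np.uint8),cv2.MORPH_CLOSE,np.ones((k,k)))
    cs,_=cv2.findContours(m,cv2.RETR_EXTERNAL,cv2.CHAIN_APPROX_NONE)
    return sorted(cs,key=cv2.contourArea,reverse=True)
def fit(c,cnt,z):
    w=cast(c,cnt.reshape(-1,2),z); (cx,cy),(a,b),t=cv2.minAreaRect((w*1000).astype(np.float32))
    if a<b: a,b,t=b,a,t+90
    M=cv2.moments(cnt); ctr=cast(c,[[M["m10"]/M["m00"],M["m01"]/M["m00"]]],z)[0]
    return dict(ctr=ctr.round(4).tolist(),rect=[round(v,1) for v in(cx,cy,a,b)],long_axis_rad=round(np.deg2rad((t+90)%180-90),3))
E
python3 - <<'E'
from h import *
c=ctrl.calibration("top");im=cv2.imread("pics/top0.png");hsv=cv2.cvtColor(im,cv2.COLOR_BGR2HSV)
print(np.round(c["R"],3).tolist())
for p in[(206,209),(213,158),(316,185),(228,105),(292,195),(200,225)]:print(p,hsv[p[1],p[0]])
H,S,V=[hsv[:,:,i].astype(int) for i in range(3)]
roi=np.zeros(H.shape,bool);roi[160:245,270:365]=1
pl=big(roi&(H<40)&(S>30),9)[0];print("plaque",fit(c,pl,.057))
roi[:]=0;roi[170:250,170:240]=1
bl=big(roi&(S<60)&(V>110))[0];print("blade",fit(c,bl,.005))
roi[:]=0;roi[125:190,195:225]=1
hd=big(roi&(H<20)&(S>90))[0];print("handle",fit(c,hd,.055))
roi[:]=0;roi[95:145,205:255]=1
tp=big(roi&(H<40)&(S>25),3)[0];print("tape",fit(c,tp,.028))
print(hd.reshape(-1,2).min(0),hd.reshape(-1,2).max(0),bl.reshape(-1,2).min(0),bl.reshape(-1,2).max(0))
E
```

```text
[[0.018, -1.0, 0.022], [-0.997, -0.02, -0.072], [0.072, -0.021, -0.997]]
(206, 209) [ 42   9 147]
(213, 158) [ 11 156  77]
(316, 185) [ 33  68 149]
(228, 105) [ 34  74 141]
(292, 195) [ 29  70 145]
(200, 225) [ 48   9 147]
plaque {'ctr': [0.5287, -0.0722], 'rect': [528.1, -72.8, 149.6, 106.2], 'long_axis_rad': np.float64(1.298)}
blade {'ctr': [0.5019, 0.2235], 'rect': [502.2, 223.6, 128.3, 69.0], 'long_axis_rad': np.float64(-0.146)}
handle {'ctr': [0.6395, 0.1993], 'rect': [639.9, 199.4, 94.6, 24.8], 'long_axis_rad': np.float64(-0.14)}
tape {'ctr': [0.7327, 0.1682], 'rect': [725.5, 166.8, 111.4, 89.8], 'long_axis_rad': np.float64(-0.072)}
[205 137] [219 173] [190 184] [222 234]
```
Spatula: blade center incl neck slightly... blade ctr ~ (0.501,0.2235) (contour pixel bias half pixel). Handle centre at 140 behind: (0.6395,0.1993): distance = sqrt(.1376²+.0242²)=0.1397. ✓. Heading of spatula x = direction from handle to blade = (-0.985,0.173): angle pi-0.174 or from axis -0.143: direction (-cos.143, +sin .143). Use mean: axis -0.16. direction (-0.987,0.159).

Units first: shifts go in shares of 62.5 mm. So 0.0433 m is 0.6928, -0.0404 m is -0.6464.

Emit:
advance:
  plan:
    - {"sx":0.6928,"sy":-0.6464}
    - {"sx":0.6928,"sy":-0.6464}
    - {"sx":0.6928,"sy":-0.6464}
    - {"sx":0.6928,"sy":-0.6464}
    - {"sx":0.6928,"sy":-0.6464}
    - {"sx":0.6928,"sy":-0.6464}
    - {"sx":0.6928,"sy":-0.6464}
    - {"sx":0.6928,"sy":-0.6464}

```text
clock: 1.1
position: [0.4448, -0.1698, 0.4047]
ee_rot: [[0.926, 0.378, 0.0], [0.378, -0.926, -0.0], [0.0, 0.0, -1.0]]
wrist_force: [1.9, 0.6, 0.1]
grip_width: 0.0856
grip_force: 0.0
```

Emit:
advance:
  plan:
    - {"sx":0.6928,"sy":-0.6464}
    - {"sx":0.6928,"sy":-0.6464}
    - {"sx":0.6928,"sy":-0.6464}
    - {"sx":0.6928,"sy":-0.6464}
    - {"sx":0.6928,"sy":-0.6464}
    - {"sx":0.6928,"sy":-0.6464}
    - {"sx":0.6928,"sy":-0.6464}
    - {}

```text
clock: 2.1
position: [0.6178, 0.2111, 0.4036]
ee_rot: [[0.923, 0.386, -0.001], [0.386, -0.923, 0.004], [0.001, -0.004, -1.0]]
wrist_force: [0.1, -0.0, -0.4]
grip_width: 0.0854
grip_force: 0.0
```

Emit:
advance:
  plan:
    - {"wz":0.183}
    - {"wz":0.183}
    - {"wz":0.182}
    - {}
    - {}

```text
clock: 2.72
position: [0.6178, 0.2043, 0.4046]
ee_rot: [[0.988, -0.157, -0.0], [-0.157, -0.988, -0.0], [-0.0, 0.0, -1.0]]
wrist_force: [-0.5, 1.2, -0.4]
grip_width: 0.0856
grip_force: 0.0
```

```bash
cat >s.py <<'E'
from h import *
s=ctrl.observe();R=np.array(s["ee_rot"]);print("t",round(s["clock"],2),"p",s["position"].round(4),"R",R.round(3).tolist(),"F",np.round(s["wrist_force"],1),"q",np.round(s["joint_pos"],2),"w",round(s["grip_width"],4),"g",s["grip_force"])
E
python3 s.py; python3 -c "
from h import *
cv2.imwrite('pics/w1.png',ctrl.snapshot('wrist'));import pickle;pickle.dump(ctrl.calibration('wrist'),open('w1.pkl','wb'))"
```

```text
t 2.73 p [0.6178 0.2043 0.4046] R [[0.988, -0.157, -0.0], [-0.157, -0.988, -0.0], [-0.0, 0.0, -1.0]] F [-0.5  1.2 -0.4] q [-0.44  0.63  0.12  1.52 -0.09  1.   -2.02] w 0.0856 g 0.0
```

View pics/w1.png

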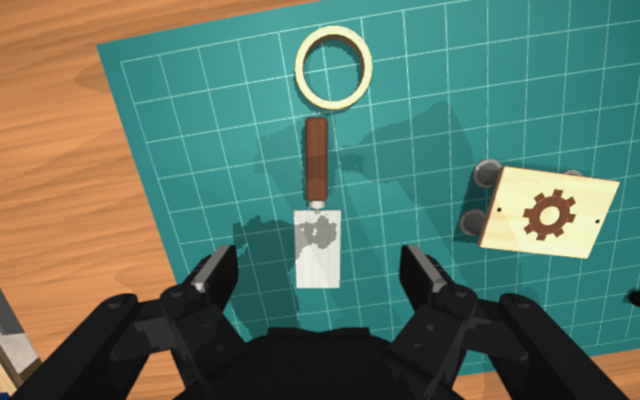

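The wrist view shows the handle at about (316,160), the blade at (318,249), the tape roll at (333,68) and the plaque at (550,212). I'll refine the poses from this picture.

```bash
python3 - <<'E'
from h import *
import pickle
c=pickle.load(open("w1.pkl","rb"));im=cv2.imread("pics/w1.png");hsv=cv2.cvtColor(im,cv2.COLOR_BGR2HSV)
H,S,V=[hsv[:,:,i].astype(int) for i in range(3)]
def roi(a,b,x,y):
    r=np.zeros(H.shape,bool);r[a:b,x:y]=1;return r
print("plaque",fit(c,big(roi(150,270,440,630)&(H<45)&(S<140)&(S>30)&(V>120),9)[0],.057))
print("blade",fit(c,big(roi(205,300,280,350)&(S<60),9)[0],.005))
print("handle",fit(c,big(roi(110,215,300,335)&((H<20)|(H>170))&(S>90))[0],.055))
E
```

```text
plaque {'ctr': [0.5351, -0.0709], 'rect': [532.1, -71.0, 154.3, 106.0], 'long_axis_rad': np.float64(1.296)}
blade {'ctr': [0.5083, 0.2221], 'rect': [506.8, 222.3, 133.2, 67.6], 'long_axis_rad': np.float64(-0.155)}
handle {'ctr': [0.6445, 0.2013], 'rect': [641.8, 202.0, 95.6, 23.4], 'long_axis_rad': np.float64(-0.149)}
```

Scaled: 0.003 m is 0.048, 0.052 m is 0.832.

Emit:
advance:
  plan:
    - {"sx":0.048,"sz":0.832}
    - {"sz":0.832}
    - {"sz":0.832}
    - {"sz":0.832}
    - {}
    - {}

```text
clock: 3.52
position: [0.6219, 0.2044, 0.1985]
ee_rot: [[0.987, -0.159, 0.003], [-0.159, -0.987, 0.001], [0.002, -0.001, -1.0]]
wrist_force: [-0.3, -0.1, 0.9]
grip_width: 0.0856
grip_force: 0.0
```

Emit:
advance:
  plan:
    - {}
    - {}
    - {}
    - {}
    - {}
    - {}
    - {}
    - {}
  aperture: 0.015

```text
clock: 4.53
position: [0.6213, 0.2045, 0.1975]
ee_rot: [[0.987, -0.16, 0.001], [-0.16, -0.987, 0.0], [0.001, -0.001, -1.0]]
wrist_force: [0.0, 0.7, 6.8]
grip_width: 0.0251
grip_force: 63.4
```

Scaled: -0.03 m is -0.48, -0.02 m is -0.32.

Emit:
advance:
  plan:
    - {"sz":-0.16}
    - {"sz":-0.32}
    - {"sz":-0.48}
    - {"sz":-0.48}
    - {"sz":-0.16}
    - {}
    - {}
    - {}
  aperture: 0.015

```text
clock: 5.52
position: [0.6205, 0.2043, 0.2954]
ee_rot: [[0.987, -0.16, -0.002], [-0.16, -0.987, -0.001], [-0.002, 0.001, -1.0]]
wrist_force: [-0.4, -0.8, -2.2]
grip_width: 0.0253
grip_force: 62.6
```

```bash
python3 -c "
from h import *
a=ctrl.snapshot('wrist');b=ctrl.snapshot('scene');cv2.imwrite('pics/g1.png',np.vstack([a[100:400],cv2.resize(b[180:360,250:550],(640,384))[:300]]))"
```

```text
(no output)
```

View pics/g1.png

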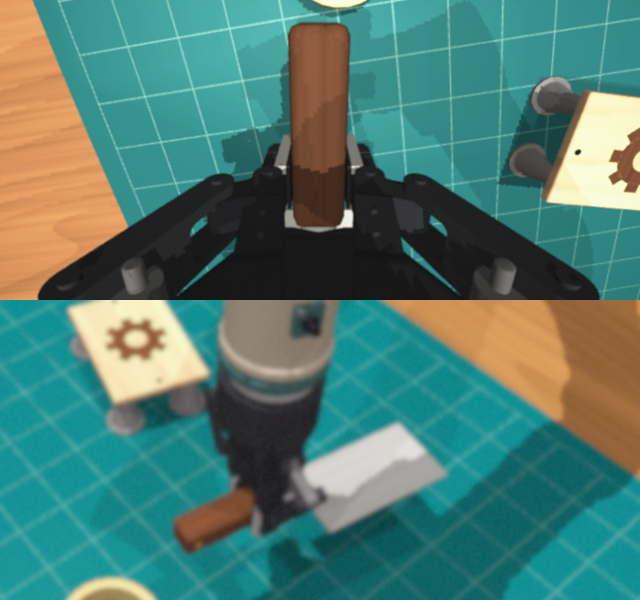

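The spatula is held, with the blade at about (375,475) in the lower panel. I'll check blade pitch by triangulating its front corners.

```bash
cat > tri.py <<'E'
from h import *
import sys
def corners(n,box,smax=60,vmin=110):
    im=ctrl.snapshot(n);hsv=cv2.cvtColor(im,cv2.COLOR_BGR2HSV).astype(int)
    r=np.zeros(im.shape[:2],bool);x0,y0,x1,y1=box;r[y0:y1,x0:x1]=1
    cn=big(r&(hsv[:,:,1]<smax)&(hsv[:,:,2]>vmin))[0]
    h=cv2.convexHull(cn);q=cv2.approxPolyDP(h,6,True).reshape(-1,2);return im,q,cv2.contourArea(cn)
def ray(c,p):
    u=cv2.undistortPoints(np.array(p,float).reshape(1,1,2),np.array(c["intrinsics"]),np.array(c["dist"])).ravel()
    R=np.array(c["R"]);d=R.T@np.r_[u,1];return -R.T@np.array(c["t"]).ravel(),d/np.linalg.norm(d)
def tri(p1,p2):
    o,d=ray(ctrl.calibration("top"),p1);o2,d2=ray(ctrl.calibration("scene"),p2)
    A=np.c_[d,-d2];s=np.linalg.lstsq(A,o2-o,rcond=None)[0];a=o+s[0]*d;b=o2+s[1]*d2;return (a+b)/2,np.linalg.norm(a-b)
E
python3 - <<'E'
from tri import *
it,q,a=corners("top",(150,150,240,260));print(q.tolist(),a)
i2,q2,a2=corners("scene",(385,230,490,355));print(q2.tolist(),a2)
cv2.imwrite("pics/t2.png",np.hstack([cv2.resize(it[150:260,150:250],None,fx=4,fy=4),cv2.resize(i2[220:360,370:470],(400,440))]))
E
```

```text
[[212, 184], [204, 233], [180, 227], [196, 192]] 919.5
[[458, 260], [406, 288], [387, 262], [436, 237]] 1931.0
```

View pics/t2.png

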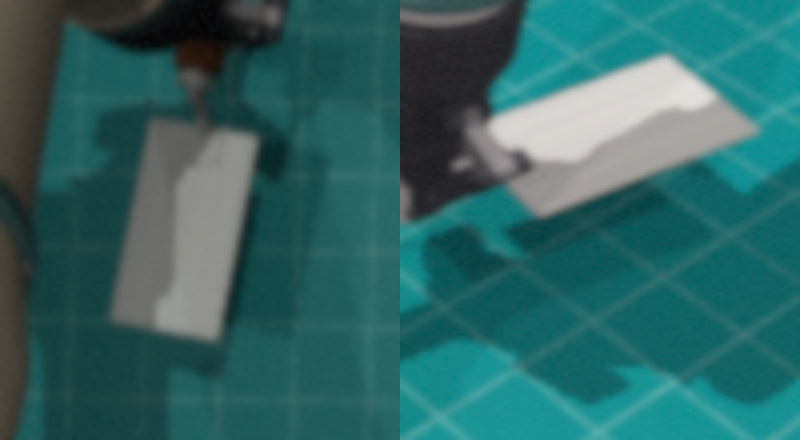

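```bash
python3 - <<'E'
from tri import *
for n,a,b in[("front+y",(177.5,230),(460,261.7)),("front-y",(205.2,235.2),(437,237.2)),("back+y",(187.5,179.5),(405,289.4))]:
    X,e=tri(a,b);print(n,X.round(4),round(e,4))
E
```

```text
front+y [0.4428 0.2669 0.0985] 0.0021
front-y [0.4309 0.1995 0.0979] 0.0038
back+y [0.5679 0.2471 0.0981] 0.0008
```

Emit:
advance:
  plan:
    - {"wz":0.113}
    - {"sx":0.4,"sy":0.464}
    - {"sx":0.6,"sy":0.696}
    - {"sx":0.6,"sy":0.696}
    - {"sx":0.6,"sy":0.696}
    - {"sx":0.6,"sy":0.696}
    - {"sx":0.6,"sy":0.696}
    - {"sx":0.4,"sy":0.464}

```text
clock: 6.72
position: [0.7756, -0.1291, 0.2963]
ee_rot: [[0.962, -0.273, -0.0], [-0.273, -0.962, -0.002], [0.0, 0.002, -1.0]]
wrist_force: [0.6, 0.6, -1.6]
grip_width: 0.025
grip_force: 62.5
```

Emit:
advance:
  plan:
    - {"sx":0.2,"sy":0.232}
    - {}
    - {}
    - {}

```text
clock: 7.22
position: [0.7833, -0.1402, 0.2968]
ee_rot: [[0.963, -0.268, -0.0], [-0.268, -0.963, 0.001], [-0.001, -0.001, -1.0]]
wrist_force: [0.1, 0.1, -1.9]
grip_width: 0.025
grip_force: 62.5
```

```bash
python3 - <<'E'
from h import *
a=ctrl.snapshot("top");b=ctrl.snapshot("scene")
cv2.imwrite("pics/a3.png",np.hstack([cv2.resize(a[90:240,250:370],(400,500)),cv2.resize(b[140:290,240:360],(400,500))]))
c=ctrl.calibration("wrist");cv2.imwrite("pics/w3.png",ctrl.snapshot("wrist"))
import pickle;pickle.dump(c,open("w3.pkl","wb"))
E
```

```text
(no output)
```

View pics/a3.png

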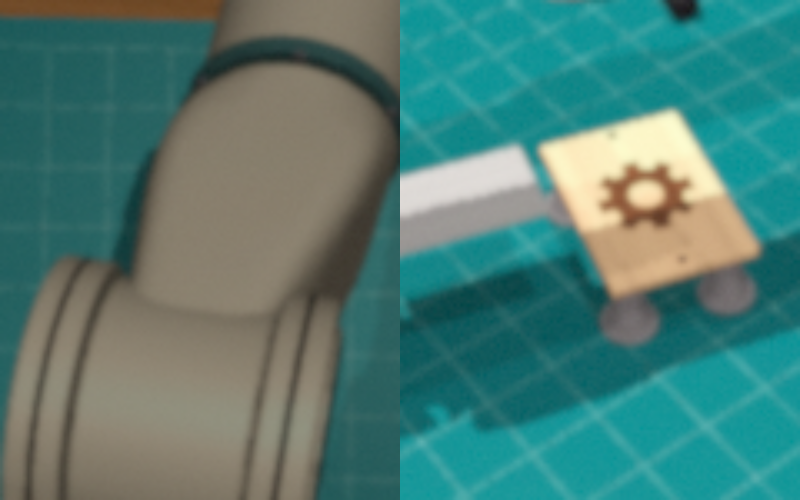

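```bash
python3 - <<'E'
from h import *
c=ctrl.calibration("scene");f=lambda L:[((x-400)/3.3333+240-.35,y/3.3333+140-.35) for x,y in L]
P=cast(c,f([(540,148),(678,108),(762,245),(613,297)]),.057)
B=cast(c,f([(520,143),(545,217)]),.102)
print(P.round(4),P.mean(0),B.round(4),B.mean(0))
y=np.array([-.2706,-.9627]);x=np.array([.9627,-.2706])
d=B.mean(0)-P.mean(0);print("ahead",d@x,"lat",d@y, "width",np.linalg.norm(B[0]-B[1]))
s=P[1]-P[0];print("plaque axis",np.arctan2(*(P[1]-P[0])[::-1]),np.arctan2(*(P[2]-P[3])[::-1]))
E
python3 s.py
```

```text
[[ 0.5611 -0.1551]
 [ 0.4564 -0.1287]
 [ 0.4982  0.0148]
 [ 0.6041 -0.009 ]] [ 0.52992751 -0.06952055] [[ 0.5945 -0.1253]
 [ 0.6208 -0.0573]] [ 0.60764529 -0.09133186]
ahead 0.08072104323212279 lat -3.26742412077727e-05 width 0.07295319333718575
plaque axis 2.8947233335783262 2.9211013386005917
t 7.38 p [ 0.7834 -0.1411  0.297 ] R [[0.963, -0.269, 0.0], [-0.269, -0.963, 0.0], [0.0, -0.0, -1.0]] F [ 0.1 -0.4 -1.5] q [ 0.1   0.97  0.11  1.1  -0.1   1.08 -1.64] w 0.0251 g 62.54028081893921
```

The scene view agrees with the earlier estimates: lateral error is under 2 mm and the blade is on the plaque's axis. Next I descend and insert.

Emit:
advance:
  plan:
    - {"sy":0.016,"sz":0.24}
    - {"sz":0.48}
    - {"sz":0.4}
    - {"sz":0.232}
    - {}
    - {}
    - {}

```text
clock: 8.25
position: [0.7837, -0.1434, 0.2138]
ee_rot: [[0.963, -0.27, 0.002], [-0.27, -0.963, -0.0], [0.003, -0.0, -1.0]]
wrist_force: [0.6, 0.5, -2.3]
grip_width: 0.0254
grip_force: 62.5
```

Emit:
advance:
  plan:
    - {"sx":-0.16}
    - {"sx":-0.32}
    - {"sx":-0.32}
    - {"sx":-0.32}
    - {}
    - {}

```text
clock: 9.0
position: [0.7168, -0.1246, 0.2132]
ee_rot: [[0.963, -0.27, 0.003], [-0.27, -0.963, -0.001], [0.003, -0.0, -1.0]]
wrist_force: [0.3, 0.2, -1.5]
grip_width: 0.0251
grip_force: 62.5
```

```bash
python3 - <<'E'
from h import *
b=ctrl.snapshot("scene");cv2.imwrite("pics/a4.png",cv2.resize(b[120:270,220:420],(800,600)))
E
```

```text
(no output)
```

View pics/a4.png

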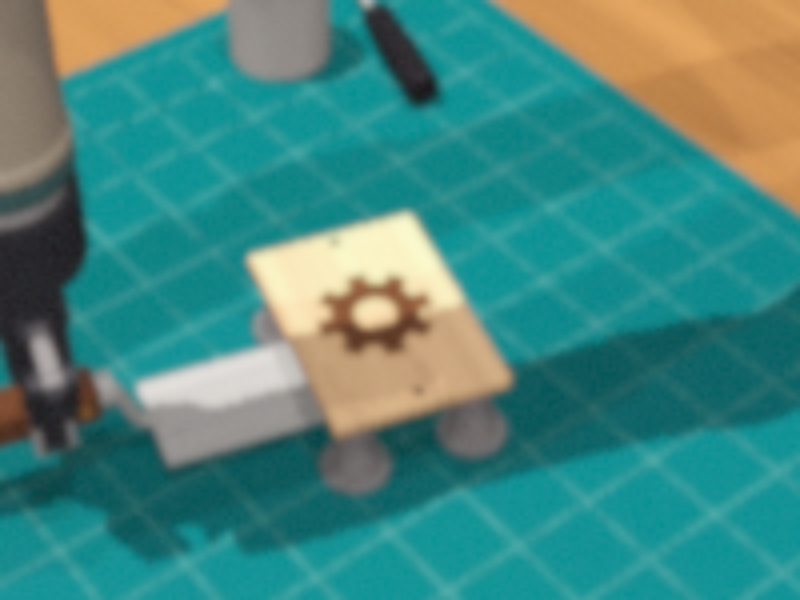

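The blade is entering between the cones, with its visible part at about (235,400) in this crop and the plaque undisturbed. The remaining insertion is 72 mm.

Emit:
advance:
  plan:
    - {"sx":-0.24}
    - {"sx":-0.32}
    - {"sx":-0.32}
    - {"sx":-0.192}
    - {"sx":-0.08}
    - {}
    - {}
    - {}

```text
clock: 10.05
position: [0.6468, -0.1052, 0.2122]
ee_rot: [[0.963, -0.27, 0.001], [-0.27, -0.963, -0.0], [0.001, 0.0, -1.0]]
wrist_force: [-1.2, 0.1, -2.5]
grip_width: 0.0254
grip_force: 62.5
```

Emit:
advance:
  plan:
    - {"sz":-0.16}
    - {"sz":-0.128}
    - {}
    - {}

```text
clock: 10.55
position: [0.6463, -0.1049, 0.2304]
ee_rot: [[0.963, -0.27, 0.0], [-0.27, -0.963, -0.0], [0.0, -0.0, -1.0]]
wrist_force: [-0.1, 0.2, -1.3]
grip_width: 0.0252
grip_force: 62.6
```

```bash
python3 - <<'E'
from h import *
b=ctrl.snapshot("scene");cv2.imwrite("pics/a5.png",cv2.resize(b[120:270,220:420],(800,600)))
E
```

```text
(no output)
```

View pics/a5.png

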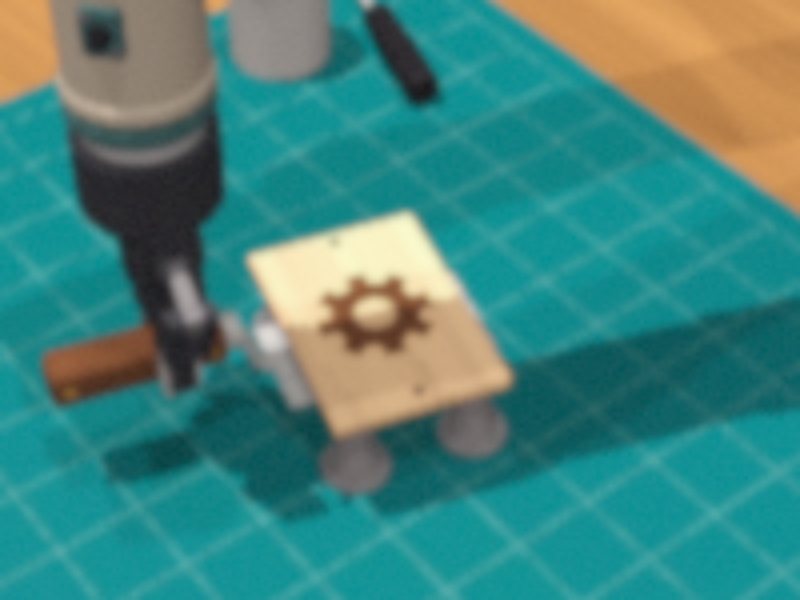

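The plaque at (380,320) is undisturbed, and the blade shows evenly on both long edges at (285,360) and (460,285). Now a slow lift.

Scaled: -0.003 m is -0.048, -0.002 m is -0.032.

Emit:
advance:
  plan:
    - {"sz":-0.048}
    - {"sz":-0.032}
    - {"sz":-0.032}
    - {"sz":-0.032}
    - {"sz":-0.032}
    - {"sz":-0.032}
    - {"sz":-0.032}
    - {"sz":-0.032}

```text
clock: 11.6
position: [0.6464, -0.1049, 0.2473]
ee_rot: [[0.963, -0.27, -0.0], [-0.27, -0.963, 0.0], [-0.0, -0.0, -1.0]]
wrist_force: [-0.1, -0.2, -2.8]
grip_width: 0.0252
grip_force: 62.5
```

Emit:
advance:
  plan:
    - {"sz":-0.064}
    - {"sz":-0.096}
    - {"sz":-0.128}
    - {"sz":-0.16}
    - {"sz":-0.16}
    - {"sz":-0.16}
    - {"sz":-0.16}
    - {"sz":-0.16}

```text
clock: 12.6
position: [0.6464, -0.105, 0.316]
ee_rot: [[0.963, -0.27, 0.0], [-0.27, -0.963, -0.0], [0.0, 0.0, -1.0]]
wrist_force: [-0.0, 0.7, -3.3]
grip_width: 0.0251
grip_force: 62.5
```

Emit:
advance:
  plan:
    - {"sz":-0.16}
    - {"sz":-0.128}
    - {"sz":-0.096}
    - {"sz":-0.048}
    - {"sz":-0.032}
    - {}
    - {}
    - {}

```text
clock: 13.6
position: [0.6463, -0.105, 0.344]
ee_rot: [[0.963, -0.27, -0.0], [-0.27, -0.963, 0.0], [-0.0, 0.0, -1.0]]
wrist_force: [-0.2, 1.2, -3.2]
grip_width: 0.0253
grip_force: 62.5
```

```bash
python3 - <<'E'
from h import *
b=ctrl.snapshot("scene");cv2.imwrite("pics/a6.png",cv2.resize(b[80:260,200:440],(800,600)))
E
```

```text
(no output)
```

View pics/a6.png

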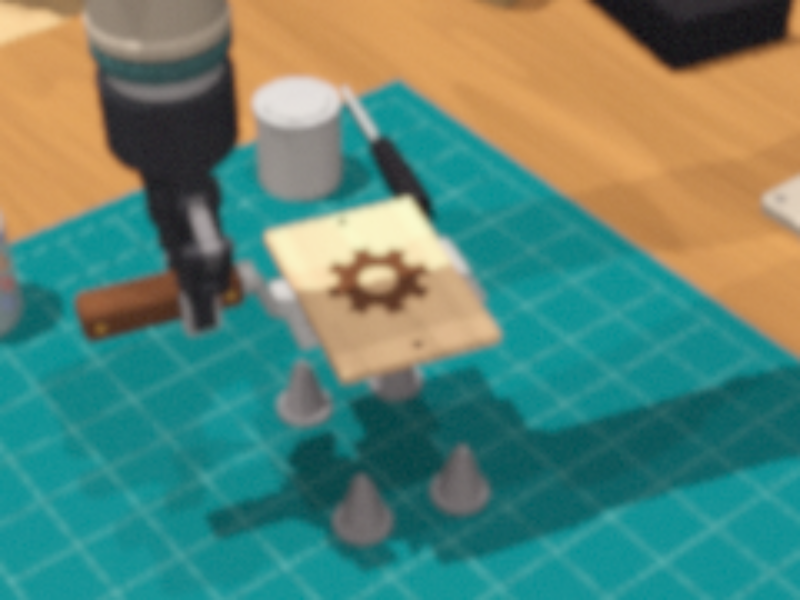

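The plaque is up on the blade at (380,285) and all four cones are standing. I'll do a quick level check, then hand in.

Emit:
advance:
  plan:
    - {}
    - {}
    - {}
    - {}

```text
clock: 14.15
position: [0.6464, -0.105, 0.3443]
ee_rot: [[0.963, -0.27, 0.0], [-0.27, -0.963, -0.0], [0.0, -0.0, -1.0]]
wrist_force: [0.6, 0.0, -2.8]
grip_width: 0.025
grip_force: 62.5
```

```bash
python3 - <<'E'
from h import *
c=ctrl.calibration("scene")
P=cast(c,[(x/3.3333+200-.35,y/3.3333+80-.35) for x,y in[(265,237),(408,196),(500,338),(343,380)]],.1605)
print(P.mean(0).round(4),[np.linalg.norm(P[i]-P[i-1]).round(4) for i in range(4)])
E
```

```text
[ 0.5327 -0.0676] [np.float64(0.1479), np.float64(0.1053), np.float64(0.1553), np.float64(0.1024)]
```

```bash
python3 -c "
from workcell import ctrl
print(ctrl.job_done())"
```

```text
the job is handed in; nothing more can be done
None
```

I handed the job in at about 14 s of the 51 s allowed: the plaque is level on the blade about 10 cm above the cones, the gripper still holds the spatula, and all four cones are standing; no verdict came back.

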